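# Start a cure in the lamp box

### The job

Start the curing box on the glued gear housing: push the lid down with the closed fingers until its catch snaps over and holds it shut, then press the raised left end of the mains rocker right down to switch it on, then press the big round start key fully down and let it spring back. Nothing needs gripping: lift nothing, leave the small stop key alone, and do not disturb the housing in the box or the things lying round it.

Things in the scene. Friction and masses are not known exactly. Their poses are not given: they have to be found in the camera images.
- cure_box: Grey lamp-curing box, 201 mm deep, 220 mm wide, fixed. Origin on the desk under it; x to its back (hinge), y to its left, z up. Chamber x = -45 to +95 mm, rim 80 mm up. In front of it (x = -106 to -45 mm) the control deck, 48 mm up, sloping 8 degrees to the front; on it from left to right: rocker, big start key, small stop key. Spring catch in the middle of the chamber's front wall.
- lid (a joint): Lid hinge (rad): 0 shut, 1.15 wide open; starts open at 0.6 to 0.9, where friction holds it. Near shut its spring lifts it again (about 1 N at the front edge) unless the catch holds it. The catch snaps over below about 0.02 rad and needs about 2 N more at the front edge; pushing the shut lid with 6 to 10 N is safe.
- lid_press (a point): On top of the lid: centre of its ribbed thumb pad, 15 mm behind the lid's front edge; moves with the lid. When shut it is 100 mm above the desk at x = -32 mm of the box. z is the outward normal of the lid's upper face.
- lid_hinge (a point): Middle of the lid's hinge axis, which runs along the box's y; at x = 90 mm, 83 mm up in the box. lid_press is 123 mm from the axis.
- catch (a joint): Spring catch lever on the front wall (rad): 0 at rest, where it hooks 3.5 mm over the steel pin on the lid's front edge; the lid pushes it to about 0.12 on the way down and it springs back to 0. Above 0.1 it lets go of the lid.
- catch_tab (a point): Top of the catch's release tab, 22 x 28 mm, in front of the wall in the middle of the box, 80 mm up; pressing it down lets the lid go.
- rocker (a joint): Mains rocker (rad): 0 off (left end raised 8 mm), 0.40 on (left half level with the deck, right end raised). It stays where it is left; it takes 2 to 3 N at the left half's middle.
- rocker_on_end (a point): On the face of the rocker's raised left half, 12.5 mm left of its pivot; moves with the rocker. The rocker is 41 mm long (along the box's y) and 23 mm wide, black, in a grey bezel; the half's face ends up about 7 mm above the deck, some 5 mm lower than it starts here.
- start_key (a joint): Start key travel (m): 0 up, 0.005 fully down; springs back; about 5 N to press fully down.
- start_key_top (a point): Centre of the top of the big round start key, 27 mm across, 7 mm above the deck; z is its axis, 8 degrees off vertical towards the box's front. The catch tab begins 29 mm to its left (and 25 mm higher), the stop key is 49 mm to its right.
- stop_key (a joint): Stop key travel (m): 0 up, 0.005 fully down; not to be pressed.
- stop_key_top (a point): Centre of the top of the small round stop key, 13 mm across, 7 mm above the deck.
- work_piece: Dark cast gear housing half, 72 x 122 x 18 mm, lying on the chamber floor; origin under its middle. Stays as it lies.
- glue: Small white glue bottle with a green cap, 32 mm across, 85 mm high, standing left of the box; origin under it.
- tweezers: Steel tweezers, 124 mm long, 8 mm high, lying in front of the box; origin under their middle, y along them.
- bin: Small brown-grey parts bin, 56 x 64 x 44 mm, standing right of the box towards the back; origin under it.
- driver: Orange and black screwdriver, 158 mm long, 18 mm high, lying right of the box towards the front; origin under its middle, y along it.

How it is judged:
By the outcome, as a careful person would: the job done as asked, in the order asked, and still so for the second after the job is handed in, with the robot touching nothing.
It also fails if it takes over 45 s, if anything falls off the work surface, if the arm or the gripper's body presses on something with over 40 N, if the wrist force passes 120 N, or if a joint passes its speed limit or range.

### The arm

A 6-joint arm with a two-finger parallel gripper is mounted at the origin on a cart in front of the work surface, level with it; the furniture and walls round the work are solid. World frame = base frame: x ahead of the robot, y to its left, z up, the work surface at z = 0. Lengths are in m, angles in rad, forces in N, time in s.
With the tool pointing down it reaches from about 0.3 to 0.775 m from the base axis. Payload 14.6 kg.
Tool frame: the origin (TCP) lies midway between the tips of the shut fingers; the grasp point (between the pads) lies 19 mm behind it; z points along the fingers, y is the line along which they close (so a half turn about z gives the same grasp; the last joint's range is limited). The gripper opens to 94 mm and grips with 3 to 60 N. Pads are 16 mm wide; open, the fingers measure 119 mm over their backs; the gripper's body (75 mm by 177 mm) begins 78 mm behind the grasp point.
Start: joints at [-1.33, 0.3, 1.521, -0, 1.321, -0.067], TCP at [0.167, -0.524, 0.205] pointing down, gripper open.
Joint ranges: [-3.03, 3.03], [-0.79, 2.21], [0.23, 2.52], [-1.04, 4.18], [0, 3.07], [-2.55, 2.55]. Speed limits (rad/s): [2.22, 2.22, 2.57, 3.14, 3.14, 3.14].

### API

Orientations are given as [roll, pitch, yaw] about the fixed x, y, z axes, in that order (R = Rz(yaw) Ry(pitch) Rx(roll)).
In Python, from station import ctrl gives the robot as it stands. The module is installed in compiled form; this text tells all that it offers.
- The arm moves only by the tool servo_tool, never from a script. Its argument "plan" is a list of rows, each a list of 7 numbers: the opening in per cent of the stroke, from 0 (shut) to 100 (fully open), then the shift along the tool's x, y, z in m, then the turn, a rotation vector about the tool's x, y, z in rad. A call has exactly 8 rows; each row shifts and turns the commanded pose from where the row before left it, along the tool's axes as they then stand; what a row does not reach is not made up. A row lasts 1/8 s, in which the tool goes at most 62.5 mm and 10.7 degrees, less where a joint would pass 70% of its speed; a pose out of reach is approached as far as the arm can. A call with a gripper value outside its range is refused whole. The fingers move at their own pace and stop on an object; "force" is the grip in N (left out, the last holds). Time passes only in rows, so rows that do not move let the fingers close, or fill a call up. It gives the time, the measured TCP pose, the force, the opening and the grip force at its end, in the units of the state.
- ctrl.get_obs(): the state, without advancing time (a new reading comes with each control period).
- ctrl.camera(name): name is "scene" or "top" or "wrist"; returns a dict with "pixels" (480x640x3 uint8, red, green, blue), "z_map" (480x640 float32, m along the optical axis (not along the pixel's ray), 0 where there is no reading), "mtx" (3x3 intrinsics, pixels), "pose" (4x4, takes a point from camera to world coordinates). Camera axes: x right, y up, looking along -z (the intrinsics and any distortion apply to the point x, -y, -z); pixel columns grow to the right and rows downward; lengths in m; the calibration is good to about 2 mm. The wrist camera is an equidistant fisheye: a pixel r from the principal point sees the ray r / f radians off the axis. A picture is of the moment at which its call begins.
- ctrl.hand_in(): hands the job in; it is judged then, once.
The state is a dict: "time_s": time; "qpos": joint angles; "joint_vel": joint speeds; "tau": joint torques, N m; "ee_pos": TCP position; "eef_rot": TCP orientation; "force": force on the tool from outside, world axes, zero at the start; "moment": the same for the moment, N m; "grip_width": finger opening in m; "grip_force": force on a finger pad.
Only numpy, scipy, OpenCV 4.12 (cv2) and the standard library are available. Lean on these libraries where they do the work, as an engineer would, in place of code of your own. Each camera call takes 0.05 s, during which the arm holds its last target. There are 200 camera calls.

## Working session

There is one attempt and no reset: what is moved stays moved. The work goes in short steps, Python scripts to look and compute and a tool call to move; the robot and the scene stay as the last step left them, time stands still between calls to the robot, and variables do not carry over. Pictures are saved under pics/ and viewed, at most 10 in all, crops included, and the job is handed in when it is done.

Besides the shell and the picture viewer there is one more tool, called as a command line: name --pt "numbers of a row" for each row, then --argument value for the rest. servo_tool: Moves the arm, as the interface text tells. Its arguments: {"type":"object","properties":{"plan":{"type":"array","items":{"type":"array","items":{"type":"number"}}},"force":{"type":"number"}},"required":["plan"]}

```bash
mkdir -p pics; cat > h.py <<'E'
import numpy as np,cv2
from station import ctrl
def save(n,f):
    c=ctrl.camera(n); cv2.imwrite(f,c['pixels'][:,:,::-1]); np.savez(f[:-4]+'.npz',**c); return c
def pt(c,u,v,r=1):
    z=c['z_map'][v-r:v+r+1,u-r:u+r+1]; z=np.median(z[z>0]) 
    K=c['mtx']; p=np.array([(u-K[0,2])/K[0,0]*z,-(v-K[1,2])/K[1,1]*z,-z,1])
    return (c['pose']@p)[:3]
E
python3 - <<'E'
from h import *
for n in('scene','top'):
    c=save(n,f'pics/{n}1.png'); print(c['mtx'].round(1).tolist(),c['pose'].round(3).tolist(),{k:v for k,v in c.items() if k not in('pixels','z_map','mtx','pose')})
print(ctrl.get_obs())
E
```

```text
[[542.6, 0.0, 320.0], [0.0, 542.6, 241.8], [0.0, 0.0, 1.0]] [[-0.872, 0.305, -0.382, 0.116], [-0.489, -0.51, 0.708, 0.583], [0.021, 0.805, 0.594, 0.706], [0.0, 0.0, 0.0, 1.0]] {}
[[514.9, 0.0, 327.6], [0.0, 514.9, 239.3], [0.0, 0.0, 1.0]] [[-0.002, 0.99, -0.14, 0.361], [-1.0, -0.0, 0.015, -0.112], [0.015, 0.14, 0.99, 1.058], [0.0, 0.0, 0.0, 1.0]] {}
{'time_s': 0.1, 'qpos': array([-1.32962490e+00,  3.00411332e-01,  1.52151790e+00, -4.43159453e-06,
        1.32074140e+00, -6.65705394e-02]), 'joint_vel': array([ 0.00012156, -0.00060663, -0.00116983, -0.00074679, -0.0009522 ,
       -0.00033251]), 'tau': array([-4.77322756e-04, -5.32644296e+01, -3.53283691e+01,  7.09266728e-02,
        2.35086889e-02, -6.12290251e-05]), 'ee_pos': array([ 0.16655154, -0.52391704,  0.20494585]), 'eef_rot': array([-3.14051678e+00, -6.74254585e-05,  3.07743033e-01]), 'force': array([ 0.61381833, -0.12021001,  0.11038401]), 'moment': array([ 0.0132828 , -0.04904594, -0.02774027]), 'grip_force': 0.0, 'grip_width': 0.09437315757691275}
```

View pics/scene1.png

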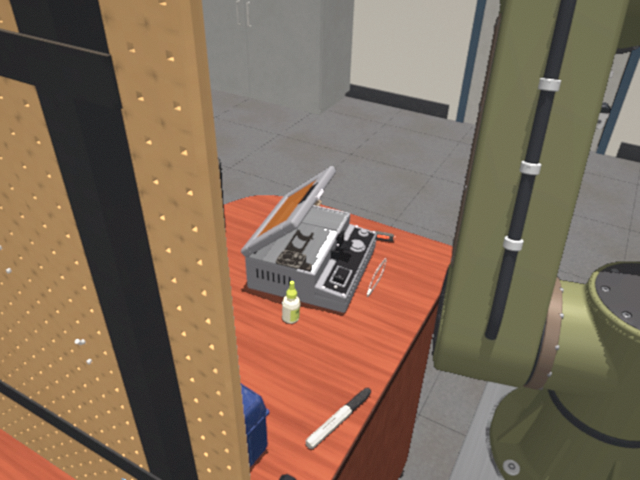

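View pics/top1.png

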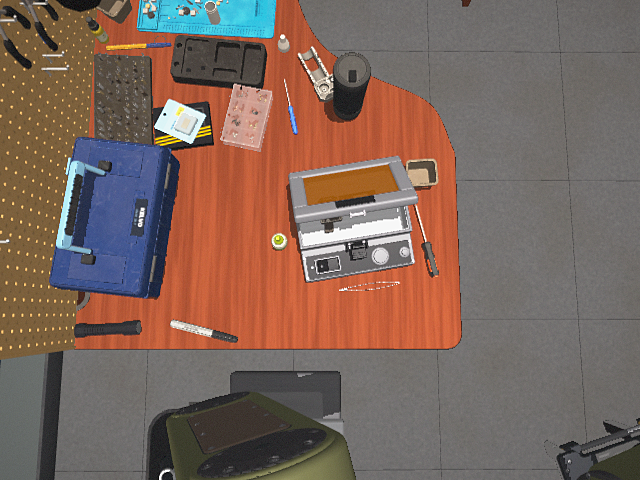

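The top view shows the box at about (352, 225), with its lid open and the deck towards the robot. From left to right the deck has the rocker (327, 266), the start key (381, 256) and the stop key (404, 252). The tweezers lie in front, the glue bottle to the left, and the screwdriver and bin to the right. I'll enlarge this.

```bash
python3 - <<'E'
from h import *
c=dict(np.load('pics/top1.npz'))
im=c['pixels'][145:295,275:445,::-1]
cv2.imwrite('pics/crop1.png',cv2.resize(im,None,fx=4,fy=4,interpolation=cv2.INTER_CUBIC)[:600])
for n,u,v in [('rock',327,266),('start',381,256),('stop',404,252),('lid front mid',355,201),('FL deck',307,279),('FR deck',412,265),('lidfl',296,219),('lidfr',414,200),('lidbl',291,175),('lidbr',403,158)]: print(n,pt(c,u,v).round(4))
E
```

```text
rock [ 0.4503 -0.1256  0.0551]
start [ 0.4699 -0.2316  0.0548]
stop [ 0.4779 -0.2772  0.0539]
lid front mid [ 0.5533 -0.1731  0.1773]
FL deck [ 0.4256 -0.0864  0.0455]
FR deck [ 0.4572 -0.3021 -0.0006]
lidfl [ 0.5203 -0.0705  0.1827]
lidfr [ 0.5542 -0.2757  0.1819]
lidbl [ 0.621  -0.0564  0.0991]
lidbr [ 0.6858 -0.2887 -0.001 ]
```

View pics/crop1.png

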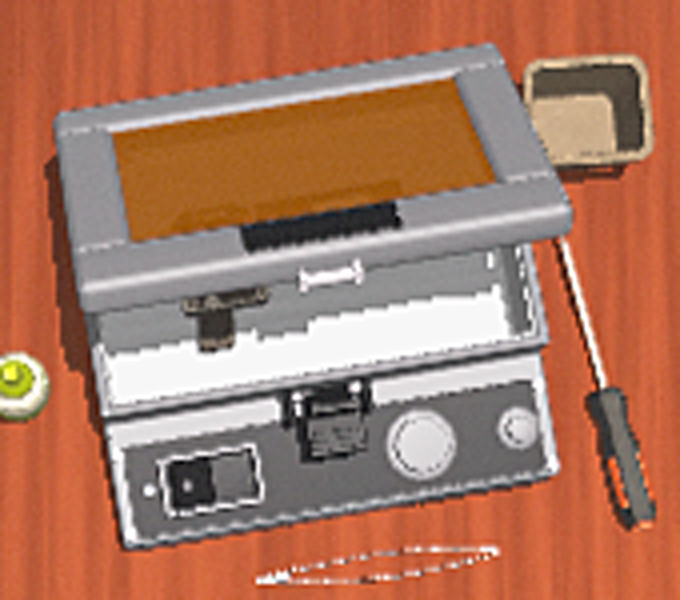

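Top-view measurements:

| Item | Position (m) | Crop pixel |
|---|---|---|
| Thumb pad | (0.553, -0.173, 0.177) | (322, 227) |
| Rocker, left half | – | (192, 487) |
| Start key | – | (421, 444) |
| Stop key | – | (518, 428) |

The box yaw comes out at about 0.165 and the lid angle at about 0.73. Those positions agree with the given geometry, so I'll plan the approach with the tool's y axis along the box's x axis.

```bash
cat >> h.py <<'E'
from scipy.spatial.transform import Rotation as R, Slerp
YAW=.165; O=np.array([.5425,-.1748,0.]); B=R.from_euler('z',YAW)
def w(x,y,z): return O+B.apply([x,y,z])
def tool(tilt=0.): # tool y along box x, pointing down; tilt leans the tool's top to the box's front
    return B*R.from_euler('y',-tilt)*R.from_euler('z',np.pi/2)*R.from_euler('x',np.pi)
def rows(goals,start=None):
    """goals: list of (pos, Rot, nrows); prints rows [dx dy dz rx ry rz] in tool axes"""
    if start is None:
        o=ctrl.get_obs(); p,r=o['ee_pos'],R.from_euler('xyz',o['eef_rot'])
    else: p,r=start
    for gp,gr,n in goals:
        p0,r0=p,r; sl=Slerp([0,1],R.concatenate([r0,gr]))
        for k in range(1,n+1):
            q=p0+(gp-p0)*k/n; s=sl(k/n)
            print(np.r_[0,r.inv().apply(q-p).round(4),(r.inv()*s).as_rotvec().round(3)].tolist())
            p,r=q,s
        print()
E
python3 - <<'E'
from h import *
rows([(np.array([.36,-.35,.27]),tool(),8),(w(.03,0,.27),tool(),8)])
E
```

```text
[0.0, 0.0296, -0.0134, -0.0081, -0.0, -0.0, -0.179]
[0.0, 0.0315, -0.0079, -0.0081, -0.0, -0.0, -0.179]
[0.0, 0.0324, -0.0022, -0.0081, -0.0, -0.0, -0.179]
[0.0, 0.0323, 0.0036, -0.0081, -0.0, -0.0, -0.179]
[0.0, 0.0312, 0.0093, -0.0081, -0.0, -0.0, -0.179]
[0.0, 0.029, 0.0147, -0.0081, -0.0, -0.0, -0.179]
[0.0, 0.026, 0.0196, -0.0081, -0.0, -0.0, -0.179]
[0.0, 0.0221, 0.0239, -0.0081, -0.0, -0.0, -0.179]

[0.0, 0.0179, 0.0298, 0.0, 0.0, 0.0, 0.0]
[0.0, 0.0179, 0.0298, 0.0, 0.0, 0.0, 0.0]
[0.0, 0.0179, 0.0298, 0.0, 0.0, 0.0, 0.0]
[0.0, 0.0179, 0.0298, 0.0, 0.0, 0.0, 0.0]
[0.0, 0.0179, 0.0298, 0.0, 0.0, 0.0, 0.0]
[0.0, 0.0179, 0.0298, 0.0, 0.0, 0.0, 0.0]
[0.0, 0.0179, 0.0298, 0.0, 0.0, 0.0, 0.0]
[0.0, 0.0179, 0.0298, 0.0, 0.0, 0.0, 0.0]
```

servo_tool --pt "0 0.0296 -0.0134 -0.0081 0 0 -0.179" --pt "0 0.0315 -0.0079 -0.0081 0 0 -0.179" --pt "0 0.0324 -0.0022 -0.0081 0 0 -0.179" --pt "0 0.0323 0.0036 -0.0081 0 0 -0.179" --pt "0 0.0312 0.0093 -0.0081 0 0 -0.179" --pt "0 0.029 0.0147 -0.0081 0 0 -0.179" --pt "0 0.026 0.0196 -0.0081 0 0 -0.179" --pt "0 0.0221 0.0239 -0.0081 0 0 -0.179" --force 20

```text
time_s: 1.1
ee_pos: [0.3604, -0.349, 0.2703]
eef_rot: [-3.141, -0.0, 1.746]
force: [0.4, 0.4, -0.2]
grip_width: 0.0173
grip_force: 0.0
```

```bash
python3 - <<'E'
from h import *
c=save('wrist','pics/w1.png'); print(c['mtx'],c['pose'].round(4).tolist()); print(ctrl.get_obs()['ee_pos'],ctrl.get_obs()['eef_rot'])
E
```

```text
[[371.64829954   0.         318.94241943]
 [  0.         371.64829954 245.27253755]
 [  0.           0.           1.        ]] [[0.9847, -0.17, -0.0395, 0.3483], [0.1745, 0.9587, 0.2245, -0.2834], [-0.0003, -0.228, 0.9737, 0.4496], [0.0, 0.0, 0.0, 1.0]]
[ 0.36253209 -0.3472742   0.27138509] [3.14032131e+00 3.05552569e-04 1.75634615e+00]
```

View pics/w1.png

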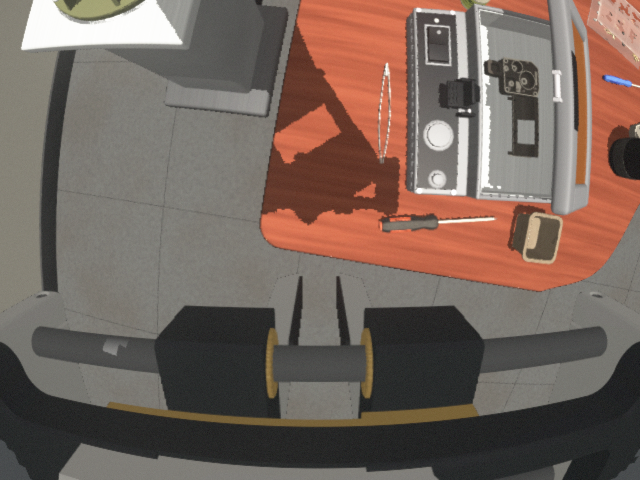

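The wrist view shows the deck clearly: rocker (438, 44), catch tab (460, 95), start key (439, 136), stop key (437, 180). The fingers are closing at the bottom of the image.

```bash
cat >> h.py <<'E'
def fpt(c,u,v,r=1):
    K=c['mtx']; a=np.array([u-K[0,2],v-K[1,2]])/K[0,0]; th=np.hypot(*a)
    z=c['z_map'][v-r:v+r+1,u-r:u+r+1]; z=np.median(z[z>0]); d=a/th*np.tan(th)*z
    return (c['pose']@[d[0],-d[1],-z,1])[:3]
def box(p): return B.inv().apply(p-O)
E
python3 - <<'E'
from h import *
c=dict(np.load('pics/w1.npz'))
for n,u,v in [('start',439,136),('stop',437,180),('rock',438,44),('rock l',438,34),('tab',460,95),('deckFR',411,188),('deckFL',416,14),('rimR',480,194),('wall',472,120)]:
    p=fpt(c,u,v); print(n,p.round(4),box(p).round(4))
im=c['pixels'][0:200,390:600,::-1]
cv2.imwrite('pics/crop2.png',cv2.resize(im,None,fx=3,fy=3,interpolation=cv2.INTER_CUBIC))
rows([(w(.03,0,.25),tool(),8)])
E
```

```text
start [ 0.4717 -0.2315  0.054 ] [-0.0792 -0.0443  0.054 ]
stop [ 0.4791 -0.2796  0.0536] [-0.0797 -0.093   0.0536]
rock [ 0.4536 -0.1276  0.0549] [-0.0799  0.0612  0.0549]
rock l [ 0.451  -0.117   0.0589] [-0.0808  0.072   0.0589]
tab [ 0.4791 -0.1862  0.0791] [-0.0644 -0.0009  0.0791]
deckFR [ 0.458  -0.295   0.0292] [-0.1031 -0.1047  0.0292]
deckFL [ 0.426  -0.093   0.0446] [-0.1015  0.0999  0.0446]
rimR [ 0.5227 -0.2838  0.0782] [-0.0374 -0.1042  0.0782]
wall [ 0.5041 -0.2054  0.0613] [-0.0429 -0.0239  0.0613]
[0.0, 0.017, 0.0298, 0.0027, 0.0, 0.0, 0.003]
[0.0, 0.017, 0.0298, 0.0027, 0.0, 0.0, 0.003]
[0.0, 0.0171, 0.0297, 0.0027, 0.0, 0.0, 0.003]
[0.0, 0.0172, 0.0297, 0.0027, 0.0, 0.0, 0.003]
[0.0, 0.0173, 0.0297, 0.0027, 0.0, 0.0, 0.003]
[0.0, 0.0173, 0.0296, 0.0027, 0.0, 0.0, 0.003]
[0.0, 0.0174, 0.0296, 0.0027, 0.0, 0.0, 0.003]
[0.0, 0.0175, 0.0295, 0.0027, 0.0, 0.0, 0.003]
```

View pics/crop2.png

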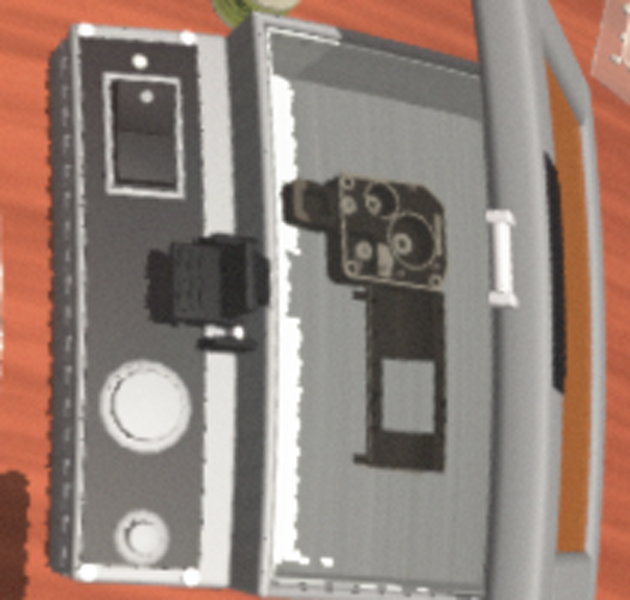

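The crop confirms the layout. In the box frame the start key is at (-79.5, -44) mm and the stop key is 49 mm to its right, as stated. The rocker pivot is at y ≈ 61 mm, the tab is at z = 79 mm, and the catch is clear. I'll go above the thumb pad now.

servo_tool --pt "0 0.017 0.0298 0.0027 0 0 0.003" --pt "0 0.017 0.0298 0.0027 0 0 0.003" --pt "0 0.0171 0.0297 0.0027 0 0 0.003" --pt "0 0.0172 0.0297 0.0027 0 0 0.003" --pt "0 0.0173 0.0297 0.0027 0 0 0.003" --pt "0 0.0173 0.0296 0.0027 0 0 0.003" --pt "0 0.0174 0.0296 0.0027 0 0 0.003" --pt "0 0.0175 0.0295 0.0027 0 0 0.003"

```text
time_s: 2.15
ee_pos: [0.5731, -0.1756, 0.2482]
eef_rot: [-3.141, -0.0, 1.715]
force: [0.6, -0.9, 1.1]
grip_width: 0.0003
grip_force: 0.0
```

```bash
python3 - <<'E'
from h import *
o=ctrl.get_obs(); print(box(o['ee_pos']),o['eef_rot'],o['grip_width'],o['qpos'].round(2))
c=ctrl.camera('wrist')
# lid top points in box frame, y near 0
H,W=c['z_map'].shape; P=[]
for v in range(5,H-5,3):
    for u in range(5,W-5,3):
        if c['z_map'][v,u]>0:
            b=box(fpt(c,u,v)); 
            if abs(b[1]-.07)<.006 and -.05<b[0]<.1 and .1<b[2]<.22: P.append(b)
P=np.array(P); P=P[np.argsort(P[:,0])]; print(P[::max(1,len(P)//15)].round(4))
# arc path: contact radius offset; tcp at press+8mm back
for th in (.73,.6,.45,.3,.15,.0): print(th, .09-.123*np.cos(th+.138), .083+.123*np.sin(th+.138))
E
```

```text
[ 0.03005587 -0.00584562  0.24816577] [-3.14103502e+00 -3.10559494e-04  1.71504205e+00] 0.00026919844606088143 [-0.36  0.39  1.31  0.    1.45 -0.5 ]
[[-0.0089  0.0674  0.1756]
 [-0.0036  0.0751  0.1823]
 [ 0.0023  0.0708  0.1833]
 [ 0.0078  0.0667  0.1795]
 [ 0.0134  0.0666  0.1737]
 [ 0.0174  0.0728  0.1707]
 [ 0.0232  0.0687  0.1612]
 [ 0.0295  0.0644  0.1548]
 [ 0.034   0.0732  0.1512]
 [ 0.0407  0.0688  0.146 ]
 [ 0.0478  0.0643  0.1398]
 [ 0.0553  0.0643  0.1324]
 [ 0.0632  0.0668  0.1257]
 [ 0.0715  0.0694  0.1184]
 [ 0.0804  0.0723  0.1103]
 [ 0.0894  0.0726  0.1039]]
0.73 0.010498468523599244 0.17685364400441178
0.6 -0.000997325776211741 0.1657555841111522
0.45 -0.012342363838374545 0.151227857682722
0.3 -0.021389013045772717 0.1351678806612716
0.15 -0.027934105160626582 0.11793632550744669
0.0 -0.03183065152441791 0.09992017580097341
```

```bash
python3 - <<'E'
from h import *
def a(th): return w(.096-.123*np.cos(th+.138),0,.083+.123*np.sin(th+.138)+.006*np.tan(th))
T=tool()
rows([(a(.73)+[0,0,.006],T,3),(a(.6),T,2),(a(.45),T,3),(a(.3),T,3),(a(.15),T,3),(a(.05),T,2)])
print(box(a(.05)))
E
```

```text
[0.0, 0.0011, -0.0053, 0.0197, -0.0, -0.0, -0.006]
[0.0, 0.0012, -0.0053, 0.0197, -0.0, -0.0, -0.006]
[0.0, 0.0012, -0.0053, 0.0197, -0.0, -0.0, -0.006]

[0.0, 0.0, -0.0057, 0.0092, -0.0, -0.0, -0.0]
[0.0, 0.0, -0.0057, 0.0092, -0.0, -0.0, -0.0]

[0.0, 0.0, -0.0038, 0.0052, 0.0, 0.0, 0.0]
[0.0, -0.0, -0.0038, 0.0052, 0.0, -0.0, -0.0]
[0.0, 0.0, -0.0038, 0.0052, 0.0, 0.0, 0.0]

[0.0, 0.0, -0.003, 0.0057, 0.0, 0.0, 0.0]
[0.0, -0.0, -0.003, 0.0057, 0.0, 0.0, 0.0]
[0.0, 0.0, -0.003, 0.0057, 0.0, 0.0, 0.0]

[0.0, -0.0, -0.0022, 0.0061, 0.0, 0.0, 0.0]
[0.0, 0.0, -0.0022, 0.0061, 0.0, 0.0, 0.0]
[0.0, -0.0, -0.0022, 0.0061, 0.0, 0.0, 0.0]

[0.0, -0.0, -0.0014, 0.0063, 0.0, 0.0, 0.0]
[0.0, -0.0, -0.0014, 0.0063, 0.0, 0.0, 0.0]

[-2.48327386e-02 -5.92204318e-19  1.06288275e-01]
```

servo_tool --pt "0 0.0012 -0.0053 0.0197 0 0 -0.006" --pt "0 0.0012 -0.0053 0.0197 0 0 -0.006" --pt "0 0.0012 -0.0053 0.0197 0 0 -0.006" --pt "0 0 -0.0057 0.0092 0 0 0" --pt "0 0 -0.0057 0.0092 0 0 0" --pt "0 0 -0.0038 0.0052 0 0 0" --pt "0 0 -0.0038 0.0052 0 0 0" --pt "0 0 -0.0038 0.0052 0 0 0"

```text
time_s: 3.2
ee_pos: [0.5336, -0.179, 0.1555]
eef_rot: [3.141, 0.0, 1.734]
force: [-0.1, -1.1, 1.0]
grip_width: 0.0005
grip_force: 0.5
```

servo_tool --pt "0 0 -0.003 0.0057 0 0 0" --pt "0 0 -0.003 0.0057 0 0 0" --pt "0 0 -0.003 0.0057 0 0 0" --pt "0 0 -0.0022 0.0061 0 0 0" --pt "0 0 -0.0022 0.0061 0 0 0" --pt "0 0 -0.0022 0.0061 0 0 0" --pt "0 0 -0.0014 0.0063 0 0 0" --pt "0 0 0 0 0 0 0"

```text
time_s: 4.2
ee_pos: [0.5166, -0.1815, 0.1133]
eef_rot: [-3.141, -0.001, 1.734]
force: [0.2, 0.3, -0.1]
grip_width: 0.0003
grip_force: 0.2
```

```bash
python3 - <<'E'
from h import *
o=ctrl.get_obs(); print(box(o['ee_pos']),o['force'])
save('wrist','pics/w2.png')
E
```

```text
[-0.02661993 -0.00240812  0.11328092] [ 0.17722683  0.34257993 -0.08095675]
```

View pics/w2.png

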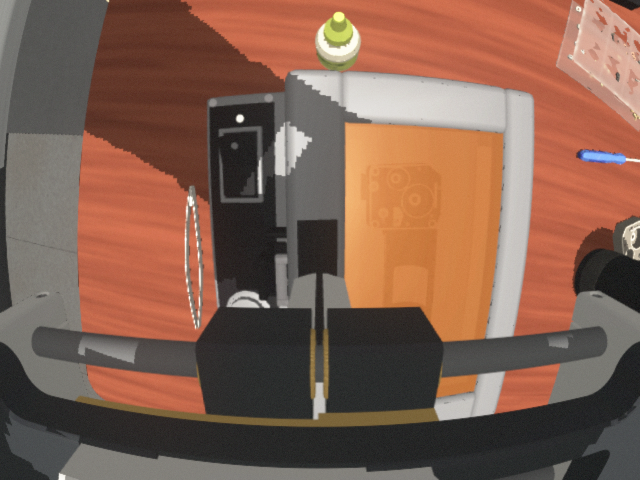

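The lid is nearly shut: its front edge is at about u = 290 and the fingers are on the black thumb pad at (318, 270). I'll creep down the last part.

servo_tool --pt "0 0 -0.0005 0.003 0 0 0" --pt "0 0 -0.0005 0.003 0 0 0" --pt "0 0 0 0.002 0 0 0" --pt "0 0 0 0.002 0 0 0" --pt "0 0 0 0.001 0 0 0" --pt "0 0 0 0.001 0 0 0" --pt "0 0 0 0 0 0 0" --pt "0 0 0 0 0 0 0"

```text
time_s: 5.25
ee_pos: [0.516, -0.1818, 0.1018]
eef_rot: [3.142, -0.0, 1.734]
force: [-0.6, 0.1, 0.5]
grip_width: 0.0008
grip_force: 0.0
```

servo_tool --pt "0 0 0 0.0005 0 0 0" --pt "0 0 0 0 0 0 0" --pt "0 0 0 0.0005 0 0 0" --pt "0 0 0 0 0 0 0" --pt "0 0 0 0 0 0 0" --pt "0 0 0 0 0 0 0" --pt "0 0 0 0 0 0 0" --pt "0 0 0 0 0 0 0"

```text
time_s: 6.25
ee_pos: [0.5159, -0.1818, 0.1008]
eef_rot: [-3.142, -0.0, 1.734]
force: [0.1, -0.4, 0.7]
grip_width: 0.0002
grip_force: 0.3
```

servo_tool --pt "0 0 0 0.0005 0 0 0" --pt "0 0 0 0 0 0 0" --pt "0 0 0 0.0005 0 0 0" --pt "0 0 0 0 0 0 0" --pt "0 0 0 0.0005 0 0 0" --pt "0 0 0 0 0 0 0" --pt "0 0 0 0 0 0 0" --pt "0 0 0 0 0 0 0"

```text
time_s: 7.25
ee_pos: [0.5159, -0.1818, 0.0994]
eef_rot: [3.142, 0.0, 1.734]
force: [-2.4, 0.1, 4.1]
grip_width: 0.0005
grip_force: 1.7
```

servo_tool --pt "0 0 0 0.0004 0 0 0" --pt "0 0 0 0 0 0 0" --pt "0 0 0 0.0003 0 0 0" --pt "0 0 0 0 0 0 0" --pt "0 0 0 0 0 0 0" --pt "0 0 0 0 0 0 0" --pt "0 0 0 0 0 0 0" --pt "0 0 0 0 0 0 0"

```text
time_s: 8.25
ee_pos: [0.5158, -0.1818, 0.0988]
eef_rot: [-3.142, 0.0, 1.734]
force: [-3.8, 0.6, 6.6]
grip_width: 0.0006
grip_force: 3.1
```

servo_tool --pt "0 0 0 0.0003 0 0 0" --pt "0 0 0 0 0 0 0" --pt "0 0 0 0.0003 0 0 0" --pt "0 0 0 0 0 0 0" --pt "0 0 0 0 0 0 0" --pt "0 0 0 0 0 0 0" --pt "0 0 0 0 0 0 0" --pt "0 0 0 0 0 0 0"

```text
time_s: 9.25
ee_pos: [0.5158, -0.1819, 0.0984]
eef_rot: [-3.142, 0.0, 1.734]
force: [-5.0, 0.6, 8.5]
grip_width: 0.0002
grip_force: 4.2
```

```bash
python3 - <<'E'
from h import *
T=tool(.14); o=ctrl.get_obs(); p=o['ee_pos']
rows([(p+[0,0,.05],tool(),2),(w(-.08,.0745,.13),T,4),(w(-.08,.0745,.10),T,2)])
E
```

```text
[0.0, -0.0, -0.0, -0.025, -0.0, 0.0, -0.001]
[0.0, -0.0, -0.0, -0.025, -0.0, 0.0, -0.001]

[0.0, 0.0193, -0.0131, 0.0046, -0.035, 0.0, 0.0]
[0.0, 0.0193, -0.0133, 0.0041, -0.035, -0.0, -0.0]
[0.0, 0.0193, -0.0134, 0.0037, -0.035, 0.0, 0.0]
[0.0, 0.0193, -0.0135, 0.0032, -0.035, -0.0, -0.0]

[0.0, 0.0, -0.0021, 0.0149, 0.0, 0.0, 0.0]
[0.0, 0.0, -0.0021, 0.0149, 0.0, 0.0, 0.0]
```

servo_tool --pt "0 0 0 -0.025 0 0 0" --pt "0 0 0 -0.025 0 0 0" --pt "0 0.0193 -0.0131 0.0046 -0.035 0 0" --pt "0 0.0193 -0.0133 0.0041 -0.035 0 0" --pt "0 0.0193 -0.0134 0.0037 -0.035 0 0" --pt "0 0.0193 -0.0135 0.0032 -0.035 0 0" --pt "0 0 -0.0021 0.0149 0 0 0" --pt "0 0 -0.0021 0.0149 0 0 0"

```text
time_s: 10.25
ee_pos: [0.4521, -0.1145, 0.0987]
eef_rot: [3.002, 0.0, 1.734]
force: [0.5, -0.8, 0.1]
grip_width: 0.0004
grip_force: 0.0
```

```bash
python3 - <<'E'
from h import *
o=ctrl.get_obs(); print(box(o['ee_pos']),o['force'])
save('wrist','pics/w3.png')
c=save('top','pics/t3.png')
for u,v in [(300,236),(330,231),(350,228),(380,223),(400,220),(330,215),(380,205)]: print(u,v,box(pt(c,u,v)).round(4))
a=cv2.resize(c['pixels'][145:295,275:445,::-1],None,fx=4,fy=4,interpolation=cv2.INTER_CUBIC)
cv2.imwrite('pics/t3c.png',a)
T=tool(.14)
rows([(w(-.08,.0745,.066),T,4)])
E
```

```text
[-0.07922909  0.07432144  0.09868664] [ 0.50721538 -0.78468795  0.13898394]
300 236 [-0.0678  0.1013  0.3976]
330 231 [-0.0444  0.0549  0.2441]
350 228 [-0.0232  0.0103  0.1016]
380 223 [-0.023  -0.0473  0.1011]
400 220 [-0.0235 -0.0858  0.1009]
330 215 [-0.0194  0.0508  0.248 ]
380 205 [ 0.0118 -0.0541  0.0972]
[0.0, -0.0001, -0.0011, 0.0078, -0.001, -0.0, -0.001]
[0.0, -0.0001, -0.0011, 0.0078, -0.001, -0.0, -0.001]
[0.0, -0.0001, -0.0011, 0.0078, -0.001, -0.0, -0.001]
[0.0, -0.0001, -0.0011, 0.0078, -0.001, -0.0, -0.001]
```

View pics/t3c.png

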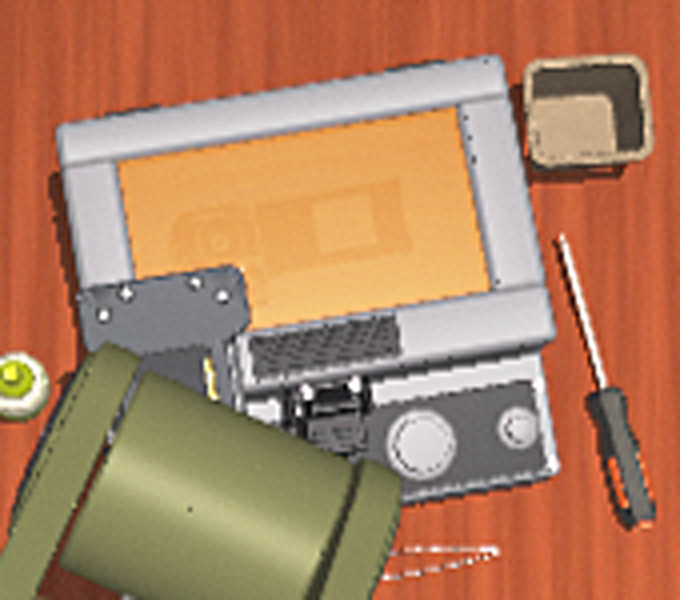

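The top view shows the lid staying down, with the pin at the catch at crop pixel (335, 385) and nothing else moved. I'll check its angle numerically on the right-hand lid frame.

```bash
python3 - <<'E'
from h import *
for f,us in(('t3',[(396,170),(398,180),(400,190),(402,200),(404,210),(406,222)]),):
    c=dict(np.load(f'pics/{f}.npz'))
    P=np.array([box(pt(c,u,v,2)) for u,v in us]); print(P.round(4)); print(np.polyfit(P[:,0],P[:,2],1))
c=dict(np.load('pics/t3.npz'))
# front lid strip vs box-side/wall refs
for u,v in [(380,256),(404,252)]: print(box(pt(c,u,v)).round(4))
E
```

```text
[[ 0.0739 -0.0966  0.0993]
 [ 0.0538 -0.0966  0.0997]
 [ 0.0337 -0.0966  0.1007]
 [ 0.0139 -0.0968  0.1006]
 [-0.0058 -0.0969  0.1007]
 [-0.029  -0.0964  0.1002]]
[-0.00991493  0.10043241]
[-0.0805 -0.0423  0.0541]
[-0.0805 -0.0904  0.0537]
```

servo_tool --pt "0 0 -0.001 0.008 0 0 0" --pt "0 0 -0.001 0.008 0 0 0" --pt "0 0 -0.001 0.008 0 0 0" --pt "0 0 -0.0005 0.004 0 0 0" --pt "0 0 0 0.002 0 0 0" --pt "0 0 0 0.002 0 0 0" --pt "0 0 0 0 0 0 0" --pt "0 0 0 0 0 0 0"

```text
time_s: 11.35
ee_pos: [0.4527, -0.114, 0.0675]
eef_rot: [3.001, 0.0, 1.734]
force: [0.7, 0.1, -0.4]
grip_width: 0.0005
grip_force: 0.0
```

The lid is flat, with a slope of about 0.01 rad, so it's latched. Now the rocker press.

servo_tool --pt "0 0 -0.0003 0.002 0 0 0" --pt "0 0 -0.0003 0.002 0 0 0" --pt "0 0 -0.0003 0.002 0 0 0" --pt "0 0 -0.0003 0.002 0 0 0" --pt "0 0 0 0.001 0 0 0" --pt "0 0 0 0.001 0 0 0" --pt "0 0 0 0 0 0 0" --pt "0 0 0 0 0 0 0"

```text
time_s: 12.35
ee_pos: [0.4528, -0.114, 0.0573]
eef_rot: [3.002, 0.0, 1.734]
force: [-0.2, 1.3, 0.2]
grip_width: 0.0006
grip_force: 0.3
```

servo_tool --pt "0 0 0 0.001 0 0 0" --pt "0 0 0 0 0 0 0" --pt "0 0 0 0.001 0 0 0" --pt "0 0 0 0 0 0 0" --pt "0 0 0 0.0005 0 0 0" --pt "0 0 0 0 0 0 0" --pt "0 0 0 0 0 0 0" --pt "0 0 0 0 0 0 0"

```text
time_s: 13.35
ee_pos: [0.4532, -0.1139, 0.0548]
eef_rot: [3.002, 0.0, 1.734]
force: [-0.9, 0.8, 0.2]
grip_width: 0.0003
grip_force: 0.2
```

servo_tool --pt "0 0 0 0.0005 0 0 0" --pt "0 0 0 0 0 0 0" --pt "0 0 0 0.0005 0 0 0" --pt "0 0 0 0 0 0 0" --pt "0 0 0 0.0005 0 0 0" --pt "0 0 0 0 0 0 0" --pt "0 0 0 0 0 0 0" --pt "0 0 0 0 0 0 0"

```text
time_s: 14.35
ee_pos: [0.4534, -0.1139, 0.0543]
eef_rot: [3.001, 0.0, 1.734]
force: [-11.7, 1.8, 20.3]
grip_width: 0.0008
grip_force: 10.6
```

It has hit the stop. I'll lift off and move over to the start key, above the catch tab.

```bash
python3 - <<'E'
from h import *
T=tool(.14); o=ctrl.get_obs(); p=o['ee_pos']
rows([(p+[0,0,.065],T,3),(w(-.08,-.044,.12),T,4)])
E
```

```text
[0.0, -0.0, 0.003, -0.0215, 0.0, 0.0, -0.001]
[0.0, -0.0, 0.003, -0.0215, 0.0, 0.0, -0.001]
[0.0, -0.0, 0.003, -0.0215, 0.0, 0.0, -0.001]

[0.0, -0.0297, -0.0005, -0.0002, 0.0, 0.0, 0.0]
[0.0, -0.0297, -0.0005, -0.0002, 0.0, 0.0, 0.0]
[0.0, -0.0297, -0.0005, -0.0002, 0.0, 0.0, 0.0]
[0.0, -0.0297, -0.0005, -0.0002, 0.0, 0.0, 0.0]
```

servo_tool --pt "0 0 0.003 -0.0215 0 0 0" --pt "0 0 0.003 -0.0215 0 0 0" --pt "0 0 0.003 -0.0215 0 0 0" --pt "0 -0.0297 -0.0005 0 0 0 0" --pt "0 -0.0297 -0.0005 0 0 0 0" --pt "0 -0.0297 -0.0005 0 0 0 0" --pt "0 -0.0297 -0.0005 0 0 0 0" --pt "0 0 0 0 0 0 0"

```text
time_s: 15.35
ee_pos: [0.4705, -0.2327, 0.1179]
eef_rot: [3.002, 0.0, 1.732]
force: [-0.5, 0.4, -0.7]
grip_width: 0.0011
grip_force: 0.0
```

```bash
python3 - <<'E'
from h import *
o=ctrl.get_obs(); print(box(o['ee_pos']),o['force'])
c=save('wrist','pics/w4.png')
cv2.imwrite('pics/w4c.png',cv2.resize(c['pixels'][80:400,170:470,::-1],None,fx=1.8,fy=1.8,interpolation=cv2.INTER_CUBIC))
T=tool(.14)
rows([(w(-.08,-.044,.066),T,4)])
E
```

```text
[-0.08051665 -0.04531696  0.1178928 ] [-0.52379111  0.44294402 -0.66791259]
[0.0, 0.0001, -0.0017, 0.0128, -0.0, 0.0, -0.001]
[0.0, 0.0001, -0.0017, 0.0128, -0.0, 0.0, -0.001]
[0.0, 0.0001, -0.0017, 0.0128, -0.0, 0.0, -0.001]
[0.0, 0.0001, -0.0017, 0.0128, -0.0, 0.0, -0.001]
```

View pics/w4c.png

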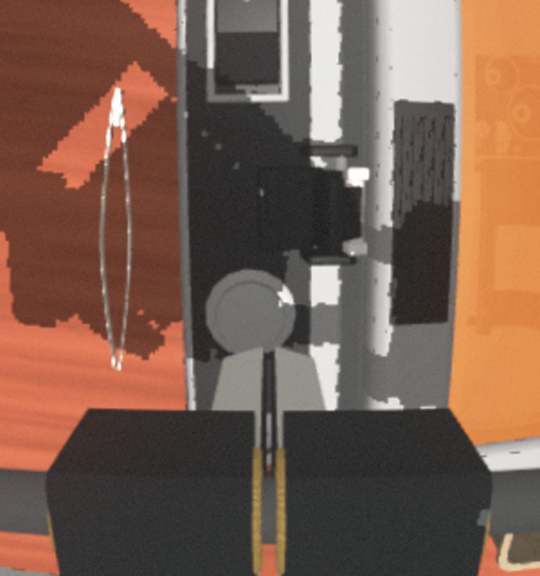

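The rocker's shading has swapped: the left half at crop (247, 12) is now bright and the right half at (247, 60) is dark. The pin at (357, 205) sits under the catch hooks. The fingers hover by the start key at (250, 310). I'll check the rocker's depth before going on.

```bash
python3 - <<'E'
from h import *
c=dict(np.load('pics/w4.npz'))
for v in (70,75,80,85,90,95,100,105,110,115,120,124,130): print(v,box(fpt(c,307,v)).round(4))
for v in (200,):
  for u in (395,402,415): print(u,box(fpt(c,u,v)).round(4))
E
```

```text
70 [-0.0795  0.0811  0.0544]
75 [-0.0795  0.0776  0.0546]
80 [-0.0795  0.0742  0.0547]
85 [-0.0795  0.0708  0.0544]
90 [-0.0795  0.0675  0.0542]
95 [-0.0795  0.0641  0.0543]
100 [-0.0796  0.0607  0.0548]
105 [-0.0798  0.057   0.0569]
110 [-0.0799  0.0536  0.0581]
115 [-0.0802  0.05    0.0603]
120 [-0.0803  0.0467  0.061 ]
124 [-0.0803  0.0442  0.0612]
130 [-0.079   0.0413  0.049 ]
395 [-0.0365 -0.0002  0.1025]
402 [-0.0321 -0.0003  0.1017]
415 [-0.0244 -0.0003  0.1021]
```

The rocker is fully on: its left half is level at 54.5 mm and its right end is raised. Now the start key.

servo_tool --pt "0 0.0003 -0.0015 0.012 0 0 0" --pt "0 0.0003 -0.0015 0.012 0 0 0" --pt "0 0.0003 -0.0015 0.012 0 0 0" --pt "0 0.0003 -0.0015 0.012 0 0 0" --pt "0 0 -0.0005 0.006 0 0 0" --pt "0 0 0 0.003 0 0 0" --pt "0 0 0 0 0 0 0" --pt "0 0 0 0 0 0 0"

```text
time_s: 16.4
ee_pos: [0.4721, -0.2301, 0.0612]
eef_rot: [3.001, 0.0, 1.734]
force: [-0.5, -0.8, 0.7]
grip_width: 0.0005
grip_force: 0.0
```

```bash
python3 - <<'E'
from h import *
o=ctrl.get_obs(); print(box(o['ee_pos']),o['force'])
E
```

```text
[-0.07857275 -0.04295882  0.06118121] [-0.45146215 -0.78114539  0.69719066]
```

servo_tool --pt "0 0 0 0.003 0 0 0" --pt "0 0 0 0.003 0 0 0" --pt "0 0 0 0.002 0 0 0" --pt "0 0 0 0.001 0 0 0" --pt "0 0 0 0.001 0 0 0" --pt "0 0 0 0 0 0 0" --pt "0 0 0 0 0 0 0" --pt "0 0 0 0 0 0 0"

```text
time_s: 17.4
ee_pos: [0.4733, -0.2298, 0.051]
eef_rot: [3.002, 0.0, 1.734]
force: [-2.2, 0.4, 3.1]
grip_width: 0.0006
grip_force: 1.9
```

servo_tool --pt "0 0 0 0.0005 0 0 0" --pt "0 0 0 0 0 0 0" --pt "0 0 0 0.0005 0 0 0" --pt "0 0 0 0 0 0 0" --pt "0 0 0 0.0005 0 0 0" --pt "0 0 0 0 0 0 0" --pt "0 0 0 0 0 0 0" --pt "0 0 0 0 0 0 0"

```text
time_s: 18.4
ee_pos: [0.4735, -0.2298, 0.0496]
eef_rot: [3.001, 0.0, 1.734]
force: [-3.0, 1.1, 7.9]
grip_width: 0.0005
grip_force: 3.7
```

servo_tool --pt "0 0 0 0.0005 0 0 0" --pt "0 0 0 0 0 0 0" --pt "0 0 0 0.0004 0 0 0" --pt "0 0 0 0 0 0 0" --pt "0 0 0 0 0 0 0" --pt "0 0 0 0 0 0 0" --pt "0 0 0 0 0 0 0" --pt "0 0 0 0 0 0 0"

```text
time_s: 19.4
ee_pos: [0.4736, -0.2298, 0.0494]
eef_rot: [3.001, 0.0, 1.734]
force: [-8.6, 2.9, 17.0]
grip_width: 0.0005
grip_force: 9.2
```

servo_tool --pt "0 0 0 -0.005 0 0 0" --pt "0 0 0 -0.01 0 0 0" --pt "0 0 0 -0.02 0 0 0" --pt "0 0 0 -0.04 0 0 0" --pt "0 0 0 -0.04 0 0 0" --pt "0 0 0 -0.04 0 0 0" --pt "0 0 0 -0.02 0 0 0" --pt "0 0 0 0 0 0 0"

```text
time_s: 20.4
ee_pos: [0.4497, -0.2339, 0.2231]
eef_rot: [3.0, 0.002, 1.734]
force: [-0.6, -0.7, -0.1]
grip_width: 0.0005
grip_force: 0.0
```

```bash
python3 - <<'E'
from h import *
c=save('wrist','pics/w5.png')
cv2.imwrite('pics/w5c.png',cv2.resize(c['pixels'][60:400,120:520,::-1],None,fx=1.6,fy=1.6,interpolation=cv2.INTER_CUBIC))
c=save('top','pics/t5.png')
P=np.array([box(pt(c,u,v,2)) for u,v in [(396,170),(398,180),(400,190),(402,200),(404,210),(406,222)]]); print(P.round(4))
E
```

```text
[[ 0.0739 -0.0966  0.0994]
 [ 0.0537 -0.0966  0.1   ]
 [ 0.0339 -0.0968  0.0998]
 [-0.0378 -0.0433  0.3724]
 [-0.0516 -0.0438  0.3705]
 [-0.0902 -0.0137  0.5212]]
```

View pics/w5c.png

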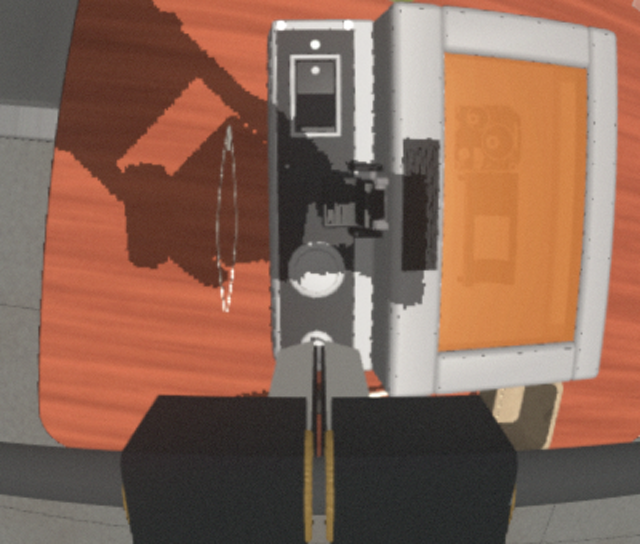

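The lid is shut and held, the rocker is on at (315, 95), the start key is back up at (316, 270), and the arm is clear. I'll hand it in.

```bash
python3 -c "
from h import *
print(ctrl.hand_in())"
```

```text
the job is handed in; nothing more can be done
None
```

The job is handed in at about 20 s: the lid is shut and held by its catch, the rocker is fully on, the start key was pressed fully down and has sprung back, and nothing else in view had moved.

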